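Feel the clearance of a hold-down jig with a taper feeler

ROBOT

A 6-joint arm with a two-finger parallel gripper is mounted at the origin on a cart in front of the work surface, level with it; the furniture and walls round the work are solid. World frame = base frame: x ahead of the robot, y to its left, z up, the work surface at z = 0. Lengths are in mm, angles in rad, forces in N, time in s.
With the tool pointing down it reaches from about 300 to 775 mm from the base axis. Payload 14.6 kg.
Tool frame: the origin (TCP) lies at the very end of the fingers, on their centre line; the grasp point (between the pads) lies 19 mm behind it; z points along the fingers, y is the line along which they close (so a half turn about z gives the same grasp; the last joint's range is limited). The gripper opens to 94 mm and grips with 3 to 60 N. Pads are 16 mm wide; open, the fingers measure 119 mm over their backs; the gripper's body (75 mm by 177 mm) begins 78 mm behind the grasp point.
Start: joints at [-1.204, 0.3, 1.521, -0, 1.321, -0.067], TCP at [231.169, -499.049, 205.446] pointing down, gripper open.
Joint ranges: [-3.03, 3.03], [-0.79, 2.21], [0.23, 2.52], [-1.04, 4.18], [0, 3.07], [-2.55, 2.55]. Speed limits (rad/s): [2.22, 2.22, 2.57, 3.14, 3.14, 3.14].

INTERFACE

Orientations are given as [roll, pitch, yaw] about the fixed x, y, z axes, in that order (R = Rz(yaw) Ry(pitch) Rx(roll)).
In Python, from cell import manip, camera, get_calibration gives the robot as it stands.
- The arm moves only by the tool arm_command, never from a script. Its argument "targets" is a list of rows, each an object of numbers: "hand": the opening, from -1 (shut) to 1 (fully open), so that 0 is half open; "x", "y", "z": the shift along the tool's x, y, z in m; "yaw": the turn about the tool's z in rad. In form: [{"hand": .., "x": .., "y": .., "z": .., "yaw": ..}, ...]. A call has 1 to 10 rows; each row shifts and turns the commanded pose from where the row before left it, along the tool's axes as they then stand; what a row does not reach is not made up. A row lasts 1/10 s, in which the tool goes at most 50 mm and 8.59 degrees, less where a joint would pass 70% of its speed; a pose out of reach is approached as far as the arm can. A call is refused whole if a number of a shift passes 0.05 or a number of a turn 0.15, either way. A call with a gripper value outside its range is refused whole. The fingers move at their own pace and stop on an object; "newtons" is the grip in N (left out, the last holds). Time passes only in rows, so rows that do not move let the fingers close. It gives the time, the measured TCP pose, the force, the opening and the grip force at its end, in the units of the state.
- manip.read_state(): the state, without advancing time (a new reading comes with each control period).
- camera(name): name is "side" or "top"; returns the picture (480x640x3 uint8, red, green, blue); there is no depth.
- get_calibration(name): a dict with "K" (3x3 intrinsics, pixels), "cam_to_world" (4x4, takes a point from camera to world coordinates). Camera axes: x right, y up, looking along -z (the intrinsics and any distortion apply to the point x, -y, -z); pixel columns grow to the right and rows downward; lengths in mm; the calibration is good to about 2 mm. A picture is of the moment at which its call begins. get_calibration takes no time and is no camera call.
- manip.sign_off(): hands the job in; it is judged then, once.
The state is a dict: "clock": time; "joints": joint angles; "qd": joint speeds; "effort": joint torques, N m; "eef_pos": TCP position; "eef_rot": TCP orientation; "wrist_force": force on the tool from outside, world axes, zero at the start; "moment": the same for the moment, N m; "finger_gap": finger opening in mm; "finger_force": force on a finger pad.
Only numpy, scipy, OpenCV 4.12 (cv2) and the standard library are available. Lean on these libraries where they do the work, as an engineer would, in place of code of your own. Each camera call takes 0.05 s, during which the arm holds its last target. There are 200 camera calls.

TASK

Press the flap of the hold-down jig down until it snaps shut past its detent and stays shut. Then take the taper feeler by its wooden handle, lay its blade flat and lightly on the steel bed in front of the flap and slide it straight in under the flap's sprung shoe until it drags snugly between bed and shoe, without jamming it in. Finish holding the feeler by its handle at that depth, with the blade still flat on the bed and lightly pinched; do not let go, and leave everything else on the table where it is.

Things in the scene. Friction and masses are not known exactly. Their poses are not given: they have to be found in the camera images.
- jig: strip hold-down jig, fixed to the table: plywood base 230 x 150 x 18 mm; origin on its underside, 105 mm behind its front edge, x from its open front to the hinge at its back, z up. Its steel bed plate is 70 mm wide and runs from x = -100 to +55 mm, top 24 mm above the table. The flap's hinge line lies along y at x = +65 mm, z = 50 mm, between two brackets
- flap (a joint): angle of the jig's flap (rad): 0 = standing open 0.65 rad above level (start); 0.65 = shut, level. An over-centre spring pushes it open up to about 0.50, where it flips, snaps it shut and holds it; pressing it over takes 12 to 17 N near the front edge. Aluminium plate 90 mm wide, 8 mm thick, reaching 120 mm from the hinge line to the jig's -x; shut, its top is 54 mm above the table
- flap_press (a point): point on the flap's upper face, on its middle line, 100 mm from the hinge line and 20 mm from the front edge, a place to press; z is normal to the face. A black adjusting knob, 26 mm across, stands 26 mm above the face at 60 mm from the hinge line
- gap_mouth (a point): fixed point on the bed's top, on its middle line, straight below the front edge of the shut flap's shoe (jig x = -40 mm; the shut flap's own front edge is at -55 mm); axes as the jig: x into the gap, z up
- shoe: sprung steel shoe under the flap, plate 44 mm wide, 40 long; frame origin on the hinge line. With the flap shut its underside is level, 5 to 7.5 mm above the bed (varies, to be felt); it yields upwards by up to 6 mm, first at about 2.5 N, then 5 N more per mm. An upturned lip reaches 10 mm in front of its edge. Friction with the blade about 0.6
- bed: the jig's steel bed plate, fixed; origin at the jig's middle, 6 mm below the bed's top. Pressing the blade down on it makes drag of its own (friction about 0.6): let the blade only rest on it, so that the drag felt is the shoe's; a push of 4 to 9 N more than for sliding freely on the bed is snug
- feeler_handle (a point): centre of the taper feeler's wooden handle, half-way up (22 mm above the underside). Handle 60 mm long (x), 22 mm wide (y), 44 mm high; x points along the blade to its tip. The feeler lies on the table on its flat underside, common to handle and blade
- feeler_tip (a point): middle of the blade's tip, 160 mm from the handle's centre along x, 1 mm above the underside. The steel blade is 20 mm wide and sticks out 130 mm from the handle; underside flat, thickness growing evenly from 2 mm at the tip to 11 mm at the handle (0.7 mm per 10 mm)
- feeler: the whole taper feeler, 0.11 kg or so; origin on its underside below the handle's centre
- tray_block_5: bystander, to be left alone: reddish wood block 42 x 70 x 30 mm, origin under its centre
- spanner_3: bystander, to be left alone: bright combination spanner 32 x 135 x 9 mm, origin under its centre
- tray_tin_1: bystander, to be left alone: flat round metal tin, 68 mm across, 26 mm high, origin under its centre
- strip_oak: bystander, to be left alone: oak strip 34 x 270 x 16 mm, origin under its centre
- tray_block_7: bystander, to be left alone: wood block 35 x 60 x 24 mm, origin under its centre
- tray_tin_4: bystander, to be left alone: small tall tin with a lid, 46 mm across, 50 mm high, origin under its centre
Mind the look-alikes: they are no part of the job. Leave any yellow look-alike of the feeler alone.

How it is judged:
By the outcome, as a careful person would: the job done as asked, in the order asked, and still so for the second after the job is handed in, while the arm keeps its last pose, push and grip.
It also fails if it takes over 64 s, if anything falls off the work surface, if the arm or the gripper's body presses on something with over 40 N, if the wrist force passes 120 N, or if a joint passes its speed limit or range.

## Working session

There is one attempt and no reset: what is moved stays moved. The work goes in short steps, Python scripts to look and compute and a tool call to move; the robot and the scene stay as the last step left them, time stands still between calls to the robot, and variables do not carry over. Pictures are saved under pics/ and viewed, at most 10 in all, crops included, and the job is handed in when it is done.

Besides the shell and the picture viewer there is one more tool, called in YAML: its name, and indented under it one key for each argument. arm_command: Moves the arm, as the interface text tells. Its arguments: {"type":"object","properties":{"targets":{"type":"array"},"newtons":{"type":"number"}},"required":["targets"]}

```bash
mkdir -p pics; ls; python3 - <<'E'
from cell import manip,camera,get_calibration
import cv2
for n in("top","side"):
    cv2.imwrite(f"pics/{n}0.png",camera(n)[:,:,::-1]); c=get_calibration(n); print(n,c)
print(manip.read_state())
E
```

```text
pics
top {'K': array([[600.62671266,   0.        , 322.93787236],
       [  0.        , 600.62671266, 244.35163591],
       [  0.        ,   0.        ,   1.        ]]), 'cam_to_world': array([[ 1.04206860e-02,  9.86945160e-01, -1.60719195e-01,
         2.94282641e+02],
       [-9.99913058e-01,  8.98612208e-03, -9.65018721e-03,
        -1.16445481e+02],
       [-8.07996326e-03,  1.60805783e-01,  9.86952995e-01,
         1.78138899e+03],
       [ 0.00000000e+00,  0.00000000e+00,  0.00000000e+00,
         1.00000000e+00]])}
side {'K': array([[593.46839955,   0.        , 317.66394811],
       [  0.        , 593.46839955, 248.66835637],
       [  0.        ,   0.        ,   1.        ]]), 'cam_to_world': array([[-8.21407969e-01,  2.45350045e-01, -5.14871152e-01,
        -3.42555421e+02],
       [-5.69915326e-01, -3.18215873e-01,  7.57585097e-01,
         1.24785521e+03],
       [ 2.20333645e-02,  9.15719397e-01,  4.01213805e-01,
         8.07306274e+02],
       [ 0.00000000e+00,  0.00000000e+00,  0.00000000e+00,
         1.00000000e+00]])}
{'clock': 0.1, 'joints': array([-1.20363489e+00,  3.00419531e-01,  1.52149568e+00, -1.25267293e-05,
        1.32070507e+00, -6.65757395e-02]), 'qd': array([ 8.28630000e-05, -4.99295733e-04, -1.92555642e-03,  8.74725491e-04,
        1.40489036e-03, -1.16560576e-03]), 'effort': array([ 1.57073580e-03, -5.32644439e+01, -3.53282869e+01,  7.10314955e-02,
        2.34601612e-02, -8.03505964e-05]), 'eef_pos': array([ 231.0700962 , -498.85454189,  204.95074305]), 'eef_rot': array([-3.14056650e+00, -5.62575658e-05,  4.33740254e-01]), 'wrist_force': array([ 0.47626952,  0.22431279, -0.00762038]), 'moment': array([ 0.01372216, -0.04109696, -0.02601566]), 'finger_force': 0.0, 'finger_gap': 93.85800900758424}
```

View pics/top0.png

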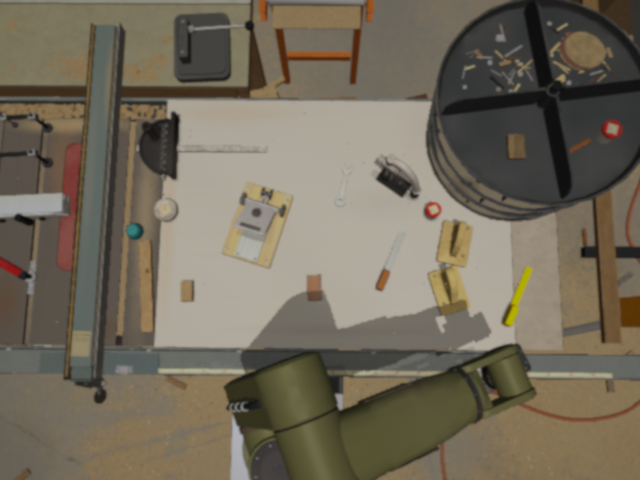

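View pics/side0.png

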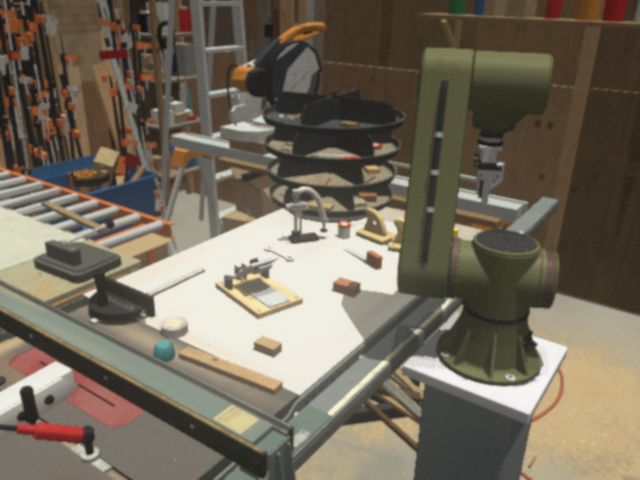

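The top view shows the jig at about (258,224), with its bed front towards (245,258) and the hinge at the top. Feeler candidates:
- **Steel blade with a brownish-red wooden handle:** handle (383,280), tip (402,234). This fits the description.
- **Yellow look-alike:** (517,297). To be left alone.

I'll confirm in one enlarged crop.

```bash
python3 - <<'E'
import cv2,numpy as np
t=cv2.imread("pics/top0.png");s=cv2.imread("pics/side0.png")
r=lambda im,x,y,w,h,k:cv2.resize(im[y:y+h,x:x+w],None,fx=k,fy=k,interpolation=cv2.INTER_CUBIC)
a=np.hstack([r(t,215,175,80,100,5),r(t,360,225,60,75,20/3)[:500]])
b=r(s,210,250,100,75,8)
cv2.imwrite("pics/crop1.png",a); cv2.imwrite("pics/crop2.png",b);print(a.shape,b.shape)
E
```

```text
(500, 800, 3) (600, 800, 3)
```

View pics/crop1.png

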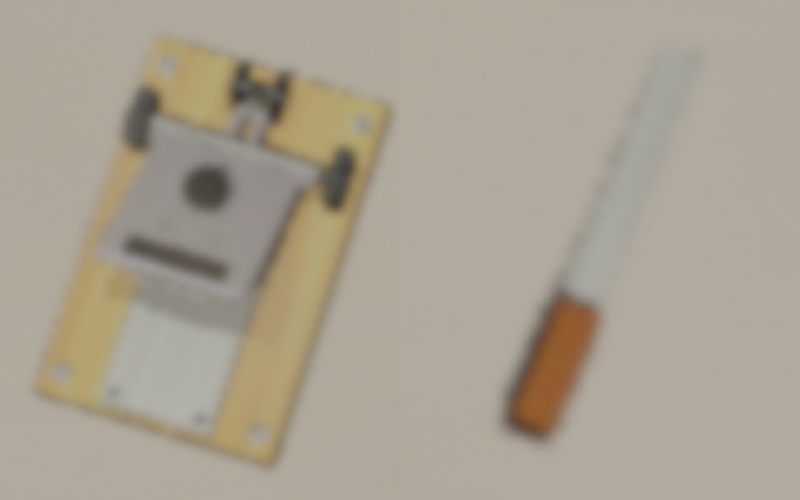

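View pics/crop2.png

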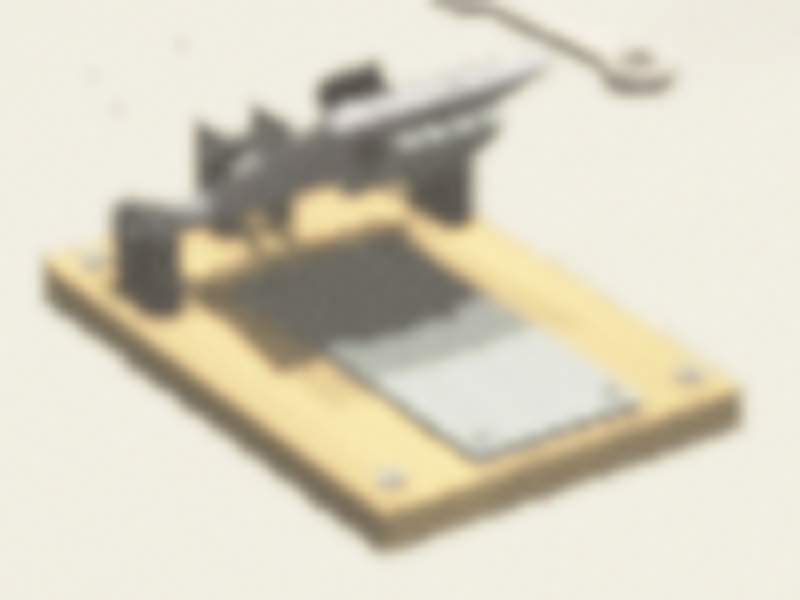

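The crops confirm it: the steel blade with the orange-brown handle is the feeler (handle about (560,365), tip about (680,50) in crop 1). The jig's base corners are clear in both views. Next I'll fit both poses.

```bash
cat > h.py <<'E'
import numpy as np,cv2
from cell import manip,camera,get_calibration
from scipy.optimize import least_squares
C={n:get_calibration(n) for n in("top","side")}
def proj(n,P):
    T=np.linalg.inv(C[n]["cam_to_world"]);p=np.c_[P,np.ones(len(P))]@T.T[:,:3]
    q=np.c_[p[:,0],-p[:,1],-p[:,2]]@C[n]["K"].T
    return q[:,:2]/q[:,2:]
def world(p,P):
    P=np.asarray(P,float);c,s=np.cos(p[2]),np.sin(p[2])
    return np.c_[p[0]+c*P[:,0]-s*P[:,1],p[1]+s*P[:,0]+c*P[:,1],P[:,2]]
def fit(obs,p0):
    f=lambda p:np.concatenate([(proj(n,world(p,M))-np.array(u)).ravel() for n,M,u in obs])
    r=least_squares(f,p0,loss="soft_l1");return r.x,np.round(f(r.x).reshape(-1,2),1)
def crop(u,x,y,k): return (np.array(u,float)+.5)/k-.5+[x,y]
E
python3 - <<'E'
from h import *
B=[[-105,75,18],[-105,-75,18],[125,75,18],[125,-75,18]]
ut=crop([[35,392],[272,467],[157,37],[392,105]],215,175,5)
us=crop([[385,518],[742,397],[45,262]],210,250,8)
bed=[[-100,35,24],[-100,-35,24]]
ub=crop([[103,400],[212,434]],215,175,5)
ubs=crop([[480,460],[638,402]],210,250,8)
for o in([("top",B,ut)],[("side",B[:3],us)],[("top",B,ut),("side",B[:3],us),("top",bed,ub),("side",bed,ubs)]):
    p,r=fit(o,[500,50,0.3]);print("jig",p,r.tolist())
J=p
H=[[160,10,2],[160,-10,2],[30,10,44],[30,-10,44],[-30,10,44],[-30,-10,44]]
H=[[160,10,2],[160,-10,2],[30,11,44],[30,-11,44],[-30,11,44],[-30,-11,44]]
uf=crop(np.array([[660,47],[702,52],[563,296],[600,310],[512,408],[548,430]])-[400,0],360,225,20/3)
# side handle by colour
s=cv2.imread("pics/side0.png");hs=cv2.cvtColor(s[235:275,335:395],cv2.COLOR_BGR2HSV)
m=((hs[...,1]>110)&(hs[...,2]>40));v,u=np.nonzero(m);print(len(u),u.mean()+335,v.mean()+235)
F,r=fit([("top",H,uf)],[390,-260,-0.2]);print("feeler",F,r.tolist())
print("handle side pred",proj("side",world(F,[[0,0,22]])))
a=cv2.resize(s[240:290,320:395],None,fx=8,fy=8,interpolation=cv2.INTER_CUBIC)
for P in world(F,H): 
    q=(proj("side",P[None])[0]-[320,240]+.5)*8-.5; cv2.circle(a,tuple(int(i) for i in q),3,(0,0,255),-1)
t=cv2.imread("pics/top0.png");b=cv2.resize(t[170:300,215:415],None,fx=4,fy=4,interpolation=cv2.INTER_CUBIC)[:,:]
mk=np.vstack([world(J,B+bed),world(F,H)])
for q in proj("top",mk): 
    q=(q-[215,170]+.5)*4-.5;cv2.circle(b,tuple(int(i) for i in q),2,(0,0,255),-1)
cv2.imwrite("pics/ov_side.png",a);cv2.imwrite("pics/ov_top.png",b)
print("press pts",world(J,[[-15,0,114],[-30,0,54]]),"mouth",world(J,[[-40,0,24]]))
E
```

```text
jig [ 6.30997285e+02  1.00330848e+02 -2.92539706e-01] [[-0.3, 0.2], [0.3, 0.1], [-0.1, -0.5], [0.1, 0.2]]
jig [ 6.27147943e+02  1.06714290e+02 -3.09023959e-01] [[-0.4, 0.3], [0.9, -0.3], [-0.3, -0.1]]
jig [ 6.31710762e+02  1.01146159e+02 -2.96269097e-01] [[-0.6, -0.2], [-0.2, -0.1], [-0.2, -0.8], [-0.1, 0.1], [0.2, -1.1], [0.9, -1.8], [-0.4, -1.0], [-1.3, 0.3], [-0.7, 0.6], [-0.2, -0.9], [1.2, -1.0]]
36 374.5 254.86111111111111
feeler [ 477.55165232 -274.23275681   -6.68021885] [[0.2, -1.3], [0.1, 0.5], [-0.8, -1.1], [0.7, -0.2], [-1.0, 1.0], [0.6, 0.7]]
handle side pred [[373.07791042 259.20213344]]
press pts [[617.36427645 105.52546777 114.        ]
 [603.01779052 109.90477612  54.        ]] mouth [[593.45346657 112.82431502  24.        ]]
```

View pics/ov_side.png

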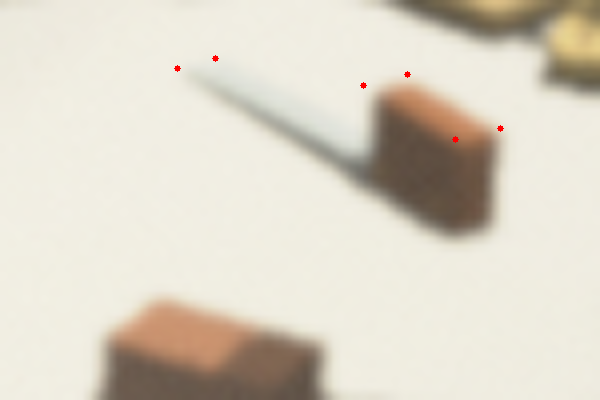

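View pics/ov_top.png

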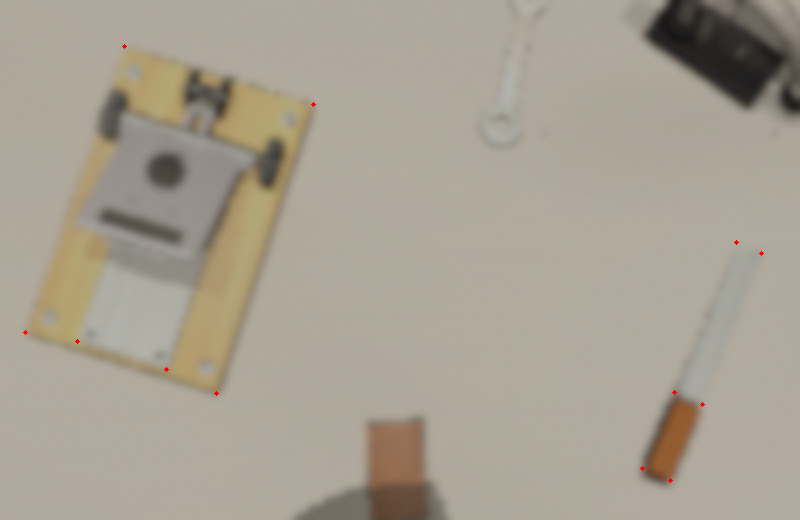

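The overlay fits the jig to within about 1 px. The feeler's yaw is slightly off, and the side camera has a constant bias of about 1 px. I'll refit both poses jointly with that bias as an unknown.

```bash
python3 - <<'E'
from h import *
B=[[-105,75,18],[-105,-75,18],[125,75,18],[125,-75,18]];bed=[[-100,35,24],[-100,-35,24]]
H=[[160,10,2],[160,-10,2],[30,11,44],[30,-11,44],[-30,11,44],[-30,-11,44]]
J=[("top",B+bed,np.vstack([crop([[35,392],[272,467],[157,37],[392,105]],215,175,5),crop([[103,400],[212,434]],215,175,5)])),
("side",B[:3]+bed,np.vstack([crop([[385,518],[742,397],[45,262]],210,250,8),crop([[480,460],[638,402]],210,250,8)]))]
F=[("top",H,crop([[737,246],[763,250],[677,397],[700,404],[645,472],[668,482]],215,170,4)),
("side",H,crop([[188,72],[217,61],[374,97],[406,83],[460,146],[497,132]],320,240,8))]
def f(p):
    out=[]
    for o,q in((J,p[:3]),(F,p[3:6])):
        for n,M,u in o: out.append((proj(n,world(q,M))-u+(p[6:8] if n=="side" else 0)).ravel())
    return np.concatenate(out)
r=least_squares(f,[631,100,-.29,480,-274,-.39,0,0],loss="soft_l1");p=r.x
print(p,np.round(f(p),1).reshape(-1,2).tolist())
J,F=p[:3],p[3:6];np.save("pose.npy",p)
print("handle",world(F,[[0,0,22],[160,0,1]]),"press",world(J,[[-15,0,114],[-30,0,54]]),"mouth",world(J,[[-40,0,24],[-120,0,24]]))
s=manip.read_state();t=s["eef_pos"];a=s["eef_rot"][2];c,n=np.cos(a),np.sin(a)
def tool(d,a): c,n=np.cos(a),np.sin(a);return c*d[0]+n*d[1], n*d[0]-c*d[1]
for q in(world(J,[[-15,0,114]])[0],):print("to press: tool x,y",tool(q-t,a),"yaw turn(tool) ",a-J[2], "after turn xy",tool(q-t,J[2]))
E
```

```text
[ 6.31951481e+02  1.00357627e+02 -2.95583686e-01  4.76245920e+02
 -2.74719688e+02 -4.01066158e-01 -2.52211887e-01  9.76868429e-01] [[-0.3, -0.2], [0.1, -0.2], [0.1, -0.9], [0.1, -0.0], [-1.0, 0.3], [-0.4, 0.5], [0.1, -0.3], [0.8, -1.0], [-0.5, -0.1], [-0.3, -0.1], [1.1, -0.2], [0.3, -0.3], [-0.1, 1.3], [-0.4, -0.6], [0.8, 0.7], [-0.4, -0.4], [0.9, 0.1], [-1.1, 0.5], [0.2, 0.7], [-1.1, -0.4], [0.4, -0.0], [-0.4, 0.2], [0.6, 0.6]]
handle [[ 476.24591992 -274.71968764   22.        ]
 [ 623.5491662  -337.18370636    1.        ]] press [[617.60199695 104.72710079 114.        ]
 [603.25251277 109.09657488  54.        ]] mouth [[593.68618999 112.00955761  24.        ]
 [517.15560771 135.31341942  24.        ]]
to press: tool x,y (np.float64(604.4049545020065), np.float64(-385.2432486813896)) yaw turn(tool)  0.7293239399368802 after turn xy (np.float64(193.9466030278084), np.float64(-690.0017571391664))
```

arm_command:
  targets:
    - {"hand": -1, "yaw": 0.146}
    - {"hand": -1, "yaw": 0.146}
    - {"hand": -1, "yaw": 0.146}
    - {"hand": -1, "yaw": 0.146}
    - {"hand": -1, "yaw": 0.146}
    - {"hand": -1, "x": 0.012, "y": -0.043}
    - {"hand": -1, "x": 0.012, "y": -0.043}
    - {"hand": -1, "x": 0.012, "y": -0.043}
    - {"hand": -1, "x": 0.012, "y": -0.043}
    - {"hand": -1, "x": 0.012, "y": -0.043}
  newtons: 30

```text
schema error: expected keys hand, x, y, z, yaw
```

arm_command:
  targets:
    - {"hand": -1, "x": 0.012, "y": -0.043}
    - {"hand": -1, "x": 0.012, "y": -0.043}
    - {"hand": -1, "x": 0.012, "y": -0.043}
    - {"hand": -1, "x": 0.012, "y": -0.043}
    - {"hand": -1, "x": 0.012, "y": -0.043}
    - {"hand": -1, "x": 0.012, "y": -0.043}
    - {"hand": -1, "x": 0.012, "y": -0.043}
    - {"hand": -1, "x": 0.012, "y": -0.043}
    - {"hand": -1, "x": 0.012, "y": -0.04}
    - {"hand": -1}

```text
schema error: expected keys hand, x, y, z, yaw
```

```bash
cat >> h.py <<'E'
def to(Q,w=0):
    "remaining shift in tool axes (mm) and tool yaw (rad) to world target Q=(x,y,z,yaw)"
    s=manip.read_state();d=np.array(Q[:3])-s["eef_pos"];a=s["eef_rot"][2];c,n=np.cos(a),np.sin(a)
    print("t",round(s["clock"],2),"tool xyz",np.round([c*d[0]+n*d[1],n*d[0]-c*d[1],-d[2]],1),"yaw",round(a-Q[3],3),"F",np.round(s["wrist_force"],1),"rot",np.round(s["eef_rot"],3),"gap",round(s["finger_gap"],1))
p=np.load("pose.npy") if __import__("os").path.exists("pose.npy") else None
def jig(x,y,z): return [*world(p[:3],[[x,y,z]])[0],p[2]]
def feel(x,y,z): return [*world(p[3:6],[[x,y,z]])[0],p[5]]
E
python3 -c "
from h import *;to(jig(-15,0,120))"
```

```text
t 0.1 tool xyz [ 604.4 -385.2   85. ] yaw 0.729 F [ 0.5  0.2 -0. ] rot [-3.141 -0.     0.434] gap 93.9
```

arm_command:
  targets:
    - {"hand": -1, "x": 0, "y": 0, "z": 0, "yaw": 0.146}
    - {"hand": -1, "x": 0, "y": 0, "z": 0, "yaw": 0.146}
    - {"hand": -1, "x": 0, "y": 0, "z": 0, "yaw": 0.146}
    - {"hand": -1, "x": 0, "y": 0, "z": 0, "yaw": 0.146}
    - {"hand": -1, "x": 0, "y": 0, "z": 0, "yaw": 0.146}
    - {"hand": -1, "x": 0.012, "y": -0.043, "z": 0, "yaw": 0}
    - {"hand": -1, "x": 0.012, "y": -0.043, "z": 0, "yaw": 0}
    - {"hand": -1, "x": 0.012, "y": -0.043, "z": 0, "yaw": 0}
    - {"hand": -1, "x": 0.012, "y": -0.043, "z": 0, "yaw": 0}
    - {"hand": -1, "x": 0.012, "y": -0.043, "z": 0, "yaw": 0}
  newtons: 30

```text
clock: 1.1
eef_pos: [351.8, -309.2, 205.3]
eef_rot: [-3.141, 0.0, -0.296]
wrist_force: [1.0, -0.5, -0.2]
finger_gap: 17.8
finger_force: 0.0
```

```bash
python3 -c "
from h import *;to(jig(-15,0,120))"
```

```text
t 1.1 tool xyz [ 133.3 -473.5   85.3] yaw -0.001 F [ 1.  -0.5 -0.2] rot [-3.141  0.    -0.296] gap 17.8
```

arm_command:
  targets:
    - {"hand": -1, "x": 0.013, "y": -0.047, "z": 0, "yaw": 0}
    - {"hand": -1, "x": 0.013, "y": -0.047, "z": 0, "yaw": 0}
    - {"hand": -1, "x": 0.013, "y": -0.047, "z": 0, "yaw": 0}
    - {"hand": -1, "x": 0.013, "y": -0.047, "z": 0, "yaw": 0}
    - {"hand": -1, "x": 0.013, "y": -0.047, "z": 0, "yaw": 0}
    - {"hand": -1, "x": 0.013, "y": -0.047, "z": 0, "yaw": 0}
    - {"hand": -1, "x": 0.013, "y": -0.047, "z": 0, "yaw": 0}
    - {"hand": -1, "x": 0.013, "y": -0.047, "z": 0, "yaw": 0}
    - {"hand": -1, "x": 0.013, "y": -0.047, "z": 0.02, "yaw": 0}
    - {"hand": -1, "x": 0.013, "y": -0.043, "z": 0.02, "yaw": 0}

```text
clock: 2.1
eef_pos: [611.2, 96.8, 166.1]
eef_rot: [-3.141, -0.001, -0.296]
wrist_force: [0.6, -1.0, 0.2]
finger_gap: 0.7
finger_force: 0.0
```

```bash
python3 -c "
from h import *;to(jig(-15,0,120))"
```

```text
t 2.1 tool xyz [ 3.8 -9.5 46.1] yaw -0.0 F [ 0.6 -1.   0.2] rot [-3.141e+00 -1.000e-03 -2.960e-01] gap 0.7
```

arm_command:
  targets:
    - {"hand": -1, "x": 0.003, "y": -0.008, "z": 0.015, "yaw": 0}
    - {"hand": -1, "x": 0, "y": 0, "z": 0.015, "yaw": 0}
    - {"hand": -1, "x": 0, "y": 0, "z": 0.01, "yaw": 0}
    - {"hand": -1, "x": 0, "y": 0, "z": 0, "yaw": 0}

```text
clock: 2.5
eef_pos: [614.7, 100.2, 125.4]
eef_rot: [3.141, 0.002, -0.298]
wrist_force: [0.6, -1.3, 0.5]
finger_gap: 0.5
finger_force: 0.0
```

```bash
python3 -c "
from h import *;to(jig(-15,0,120))"
```

```text
t 2.5 tool xyz [ 1.4 -5.2  5.4] yaw -0.002 F [ 0.6 -1.3  0.5] rot [ 3.141e+00  2.000e-03 -2.980e-01] gap 0.5
```

arm_command:
  targets:
    - {"hand": -1, "x": 0, "y": -0.004, "z": 0.009, "yaw": 0}
    - {"hand": -1, "x": -0.001, "y": 0, "z": 0.009, "yaw": 0}
    - {"hand": -1, "x": -0.003, "y": 0, "z": 0.009, "yaw": 0}
    - {"hand": -1, "x": -0.003, "y": 0, "z": 0.009, "yaw": 0}
    - {"hand": -1, "x": -0.003, "y": 0, "z": 0.009, "yaw": 0}

```text
clock: 3.0
eef_pos: [607.6, 108.2, 82.6]
eef_rot: [-3.14, -0.002, -0.296]
wrist_force: [-1.3, -1.3, 11.2]
finger_gap: 0.6
finger_force: 4.8
```

```bash
python3 -c "
from h import *;to(jig(-30,0,54))"
```

```text
t 3.0 tool xyz [-4.4  0.4 28.6] yaw -0.001 F [-1.3 -1.3 11.2] rot [-3.14e+00 -2.00e-03 -2.96e-01] gap 0.6
```

arm_command:
  targets:
    - {"hand": -1, "x": -0.002, "y": 0, "z": 0.008, "yaw": 0}
    - {"hand": -1, "x": -0.001, "y": 0, "z": 0.008, "yaw": 0}
    - {"hand": -1, "x": -0.001, "y": 0, "z": 0.007, "yaw": 0}

```text
clock: 3.3
eef_pos: [603.1, 109.2, 57.8]
eef_rot: [3.142, 0.0, -0.296]
wrist_force: [0.5, -0.1, -0.2]
finger_gap: 0.7
finger_force: 0.0
```

arm_command:
  targets:
    - {"hand": -1, "x": 0, "y": 0, "z": 0.003, "yaw": 0}
    - {"hand": -1, "x": 0, "y": 0, "z": 0, "yaw": 0}

```text
clock: 3.5
eef_pos: [603.2, 109.3, 55.0]
eef_rot: [3.141, 0.001, -0.296]
wrist_force: [-0.0, -1.0, 0.1]
finger_gap: 0.3
finger_force: 0.0
```

No force at z = 55, so the flap has flipped shut. I'll nudge it once to confirm, then lift away.

arm_command:
  targets:
    - {"hand": -1, "x": 0, "y": 0, "z": 0.002, "yaw": 0}
    - {"hand": -1, "x": 0, "y": 0, "z": 0, "yaw": 0}

```text
clock: 3.7
eef_pos: [603.6, 109.4, 54.3]
eef_rot: [-3.141, -0.001, -0.296]
wrist_force: [-2.1, -0.2, 4.7]
finger_gap: 0.4
finger_force: 2.4
```

arm_command:
  targets:
    - {"hand": 0, "x": 0, "y": 0, "z": -0.04, "yaw": 0}
    - {"hand": 0, "x": 0, "y": 0, "z": -0.045, "yaw": 0}
    - {"hand": 0, "x": 0, "y": 0.02, "z": -0.04, "yaw": 0}

```text
clock: 4.0
eef_pos: [597.7, 91.4, 180.6]
eef_rot: [-3.141, -0.001, -0.294]
wrist_force: [-0.2, -0.4, 1.3]
finger_gap: 21.3
finger_force: 0.0
```

```bash
python3 - <<'E'
from h import *
to(feel(0,0,100))
E
```

```text
t 4.0 tool xyz [-10.  385.6  80.6] yaw 0.107 F [-0.2 -0.4  1.3] rot [-3.141e+00 -1.000e-03 -2.940e-01] gap 21.3
```

arm_command:
  targets:
    - {"hand": 0.2, "x": 0, "y": 0, "z": 0, "yaw": 0.107}
    - {"hand": 0.2, "x": 0.0035, "y": 0.0427, "z": 0, "yaw": 0}
    - {"hand": 0.2, "x": 0.0035, "y": 0.0427, "z": 0, "yaw": 0}
    - {"hand": 0.2, "x": 0.0035, "y": 0.0427, "z": 0, "yaw": 0}
    - {"hand": 0.2, "x": 0.0035, "y": 0.0427, "z": 0, "yaw": 0}
    - {"hand": 0.2, "x": 0.0035, "y": 0.0427, "z": 0, "yaw": 0}
    - {"hand": 0.2, "x": 0.0035, "y": 0.0427, "z": 0.01, "yaw": 0}
    - {"hand": 0.2, "x": 0.0035, "y": 0.0427, "z": 0.02, "yaw": 0}
    - {"hand": 0.2, "x": 0.0035, "y": 0.0427, "z": 0.02, "yaw": 0}
    - {"hand": 0.2, "x": 0.0035, "y": 0.0427, "z": 0.02, "yaw": 0}

```text
clock: 5.0
eef_pos: [475.0, -277.3, 108.2]
eef_rot: [3.141, -0.001, -0.403]
wrist_force: [0.6, 0.0, -0.1]
finger_gap: 56.3
finger_force: 0.0
```

arm_command:
  targets:
    - {"hand": 0.2, "x": 0, "y": 0, "z": 0, "yaw": 0}

```text
clock: 5.1
eef_pos: [473.2, -278.8, 106.1]
eef_rot: [-3.142, 0.003, -0.408]
wrist_force: [-0.4, 0.4, 0.9]
finger_gap: 56.6
finger_force: 0.0
```

```bash
python3 - <<'E'
from h import *
to(feel(0,0,6))
t=camera("top");s=camera("side")
r=lambda im,x,y,w,h,k:cv2.resize(im[y:y+h,x:x+w,::-1],None,fx=k,fy=k,interpolation=cv2.INTER_CUBIC)
cv2.imwrite("pics/v2.png",np.hstack([r(s,320,190,100,100,4),r(s,210,240,100,100,4)]))
to(feel(0,0,6))
E
```

```text
t 5.1 tool xyz [  1.2  -5.  100.1] yaw -0.007 F [-0.4  0.4  0.9] rot [-3.142e+00  3.000e-03 -4.080e-01] gap 56.6
t 5.2 tool xyz [  0.2  -1.5 102.4] yaw -0.004 F [ 0.6 -0.2  0.4] rot [-3.141  0.    -0.405] gap 56.3
```

View pics/v2.png

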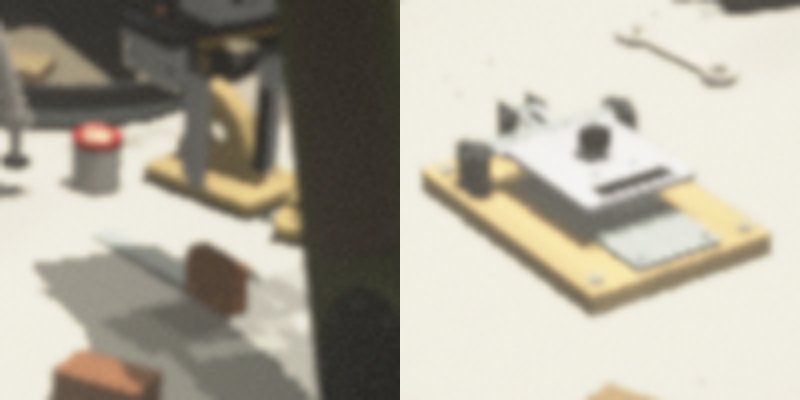

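The flap is shut (crop right), and the fingers straddle the feeler's handle (crop left, about (215,280)). Descending.

arm_command:
  targets:
    - {"hand": 0.2, "x": 0, "y": -0.001, "z": 0.03, "yaw": 0}
    - {"hand": 0.2, "x": 0, "y": 0, "z": 0.03, "yaw": 0}
    - {"hand": 0.2, "x": 0, "y": 0, "z": 0.02, "yaw": 0}
    - {"hand": 0.2, "x": 0, "y": 0, "z": 0.01, "yaw": 0}
    - {"hand": 0.2, "x": 0, "y": 0, "z": 0.005, "yaw": 0}
    - {"hand": 0.2, "x": 0, "y": 0, "z": 0, "yaw": 0}

```text
clock: 5.8
eef_pos: [476.6, -274.3, 14.0]
eef_rot: [3.142, -0.001, -0.402]
wrist_force: [0.6, 0.1, 0.1]
finger_gap: 56.2
finger_force: 0.0
```

```bash
python3 - <<'E'
from h import *
to(feel(0,0,5))
E
```

```text
t 5.8 tool xyz [-0.2  0.5  9. ] yaw -0.001 F [0.6 0.1 0.1] rot [ 3.142e+00 -1.000e-03 -4.020e-01] gap 56.2
```

arm_command:
  targets:
    - {"hand": 0.2, "x": 0, "y": 0, "z": 0.008, "yaw": 0}
    - {"hand": -0.3, "x": 0, "y": 0, "z": 0, "yaw": 0}
    - {"hand": -0.6, "x": 0, "y": 0, "z": 0, "yaw": 0}
    - {"hand": -1, "x": 0, "y": 0, "z": 0, "yaw": 0}
    - {"hand": -1, "x": 0, "y": 0, "z": 0, "yaw": 0}
    - {"hand": -1, "x": 0, "y": 0, "z": 0, "yaw": 0}
  newtons: 40

```text
clock: 6.4
eef_pos: [476.2, -274.7, 5.7]
eef_rot: [3.142, -0.0, -0.403]
wrist_force: [-0.1, 0.1, 1.9]
finger_gap: 21.9
finger_force: 40.0
```

arm_command:
  targets:
    - {"hand": -1, "x": 0, "y": 0, "z": 0, "yaw": 0}
    - {"hand": -1, "x": 0, "y": 0, "z": 0, "yaw": 0}

```text
clock: 6.6
eef_pos: [476.1, -274.7, 5.6]
eef_rot: [3.142, -0.0, -0.403]
wrist_force: [0.1, 0.3, 3.2]
finger_gap: 22.1
finger_force: 40.0
```

```bash
python3 - <<'E'
from h import *
to(feel(0,0,6))
E
```

```text
t 6.6 tool xyz [ 0.1 -0.  -0.4] yaw -0.002 F [0.1 0.3 3.2] rot [ 3.142 -0.    -0.403] gap 22.1
```

arm_command:
  targets:
    - {"hand": -1, "x": 0, "y": 0, "z": -0.01, "yaw": 0}
    - {"hand": -1, "x": 0, "y": 0, "z": -0.03, "yaw": 0}
    - {"hand": -1, "x": 0, "y": 0, "z": -0.03, "yaw": 0}
    - {"hand": -1, "x": 0, "y": 0, "z": -0.025, "yaw": 0}
    - {"hand": -1, "x": 0, "y": 0, "z": 0, "yaw": -0.107}
    - {"hand": -1, "x": 0, "y": 0, "z": 0, "yaw": 0}

```text
clock: 7.2
eef_pos: [476.2, -274.7, 101.6]
eef_rot: [3.141, -0.001, -0.294]
wrist_force: [0.6, -0.3, -1.9]
finger_gap: 21.9
finger_force: 40.0
```

```bash
python3 - <<'E'
from h import *
to(jig(-225,0,100))
E
```

```text
t 7.2 tool xyz [-184.8 -404.4    1.6] yaw 0.001 F [ 0.6 -0.3 -1.9] rot [ 3.141e+00 -1.000e-03 -2.940e-01] gap 21.9
```

arm_command:
  targets:
    - {"hand": -1, "x": -0.006, "y": -0.014, "z": 0, "yaw": 0}
    - {"hand": -1, "x": -0.014, "y": -0.03, "z": 0, "yaw": 0}
    - {"hand": -1, "x": -0.014, "y": -0.03, "z": 0, "yaw": 0}
    - {"hand": -1, "x": -0.014, "y": -0.03, "z": 0, "yaw": 0}
    - {"hand": -1, "x": -0.014, "y": -0.03, "z": 0, "yaw": 0}
    - {"hand": -1, "x": -0.014, "y": -0.03, "z": 0, "yaw": 0}
    - {"hand": -1, "x": -0.014, "y": -0.03, "z": 0, "yaw": 0}
    - {"hand": -1, "x": -0.014, "y": -0.03, "z": 0, "yaw": 0}
    - {"hand": -1, "x": -0.014, "y": -0.03, "z": 0, "yaw": 0}
    - {"hand": -1, "x": -0.014, "y": -0.03, "z": 0, "yaw": 0}

```text
clock: 8.2
eef_pos: [431.4, 37.4, 100.1]
eef_rot: [3.141, 0.001, -0.299]
wrist_force: [1.0, 0.4, -1.2]
finger_gap: 21.9
finger_force: 40.0
```

arm_command:
  targets:
    - {"hand": -1, "x": -0.014, "y": -0.03, "z": 0, "yaw": 0}
    - {"hand": -1, "x": -0.014, "y": -0.03, "z": 0, "yaw": 0}
    - {"hand": -1, "x": -0.014, "y": -0.03, "z": 0, "yaw": 0}
    - {"hand": -1, "x": -0.01, "y": -0.025, "z": 0, "yaw": 0}
    - {"hand": -1, "x": 0, "y": -0.005, "z": 0, "yaw": 0}
    - {"hand": -1, "x": 0, "y": 0, "z": 0, "yaw": 0}

```text
clock: 8.8
eef_pos: [417.3, 166.1, 100.1]
eef_rot: [3.141, 0.001, -0.296]
wrist_force: [0.8, -0.6, -1.0]
finger_gap: 21.9
finger_force: 40.0
```

```bash
python3 - <<'E'
from h import *
to(jig(-225,0,50))
cv2.imwrite("pics/top3.png",camera("top")[:,:,::-1]);cv2.imwrite("pics/side3.png",camera("side")[:,:,::-1])
to(jig(-225,0,50))
r=lambda im,x,y,w,h,k:cv2.resize(im[y:y+h,x:x+w],None,fx=k,fy=k,interpolation=cv2.INTER_CUBIC)
cv2.imwrite("pics/v3.png",np.hstack([r(cv2.imread("pics/top3.png"),200,170,100,150,4),r(cv2.imread("pics/side3.png"),210,190,100,150,4)]))
E
```

```text
t 8.8 tool xyz [-0.5  0.3 50.1] yaw -0.0 F [ 0.8 -0.6 -1. ] rot [ 3.141e+00  1.000e-03 -2.960e-01] gap 21.9
t 8.9 tool xyz [-1.2 -0.7 50.2] yaw -0.002 F [-0.5  0.3 -1.7] rot [ 3.141e+00  1.000e-03 -2.970e-01] gap 22.1
```

View pics/v3.png

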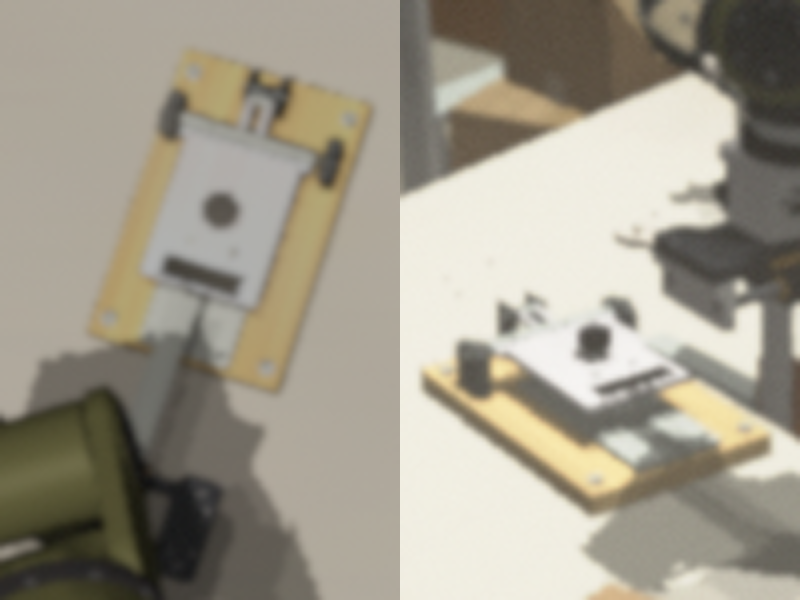

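The blade tip shows at crop-left (200,302), centred on the bed just in front of the shut flap, and the feeler is level in the grip. Now lowering.

arm_command:
  targets:
    - {"hand": -1, "x": -0.001, "y": 0, "z": 0.02, "yaw": 0}
    - {"hand": -1, "x": 0, "y": 0, "z": 0.02, "yaw": 0}
    - {"hand": -1, "x": 0, "y": 0, "z": 0.015, "yaw": 0}
    - {"hand": -1, "x": 0, "y": 0, "z": 0.01, "yaw": 0}
    - {"hand": -1, "x": 0, "y": 0, "z": 0.003, "yaw": 0}
    - {"hand": -1, "x": 0, "y": 0, "z": 0, "yaw": 0}
    - {"hand": -1, "x": 0, "y": 0, "z": 0, "yaw": 0}

```text
clock: 9.6
eef_pos: [417.4, 165.7, 33.1]
eef_rot: [-3.141, -0.001, -0.297]
wrist_force: [1.2, 0.4, -1.7]
finger_gap: 22.1
finger_force: 40.0
```

```bash
python3 - <<'E'
from h import *
to(jig(-225,0,29.6))
E
```

```text
t 9.6 tool xyz [-0.7  0.   3.5] yaw -0.001 F [ 1.2  0.4 -1.7] rot [-3.141e+00 -1.000e-03 -2.970e-01] gap 22.1
```

arm_command:
  targets:
    - {"hand": -1, "x": 0, "y": 0, "z": 0.002, "yaw": 0}
    - {"hand": -1, "x": 0, "y": 0, "z": 0, "yaw": 0}

```text
clock: 9.8
eef_pos: [417.1, 165.8, 30.7]
eef_rot: [-3.141, -0.0, -0.296]
wrist_force: [0.2, -0.5, -1.6]
finger_gap: 21.4
finger_force: 40.0
```

arm_command:
  targets:
    - {"hand": -1, "x": 0, "y": 0, "z": 0.001, "yaw": 0}
    - {"hand": -1, "x": 0, "y": 0, "z": 0, "yaw": 0}

```text
clock: 10.0
eef_pos: [417.1, 165.8, 29.6]
eef_rot: [-3.141, -0.0, -0.296]
wrist_force: [0.3, -0.0, -0.4]
finger_gap: 21.5
finger_force: 40.0
```

arm_command:
  targets:
    - {"hand": -1, "x": 0, "y": 0, "z": 0.0005, "yaw": 0}
    - {"hand": -1, "x": 0, "y": 0, "z": 0, "yaw": 0}

```text
clock: 10.2
eef_pos: [417.2, 165.9, 29.2]
eef_rot: [-3.141, -0.0, -0.296]
wrist_force: [-2.1, 0.7, 3.6]
finger_gap: 21.8
finger_force: 40.0
```

arm_command:
  targets:
    - {"hand": -1, "x": 0, "y": 0, "z": -0.0003, "yaw": 0}
    - {"hand": -1, "x": 0.005, "y": 0, "z": 0, "yaw": 0}
    - {"hand": -1, "x": 0.005, "y": 0, "z": 0, "yaw": 0}
    - {"hand": -1, "x": 0.005, "y": 0, "z": 0, "yaw": 0}

```text
clock: 10.6
eef_pos: [431.9, 161.2, 29.3]
eef_rot: [-3.142, -0.0, -0.296]
wrist_force: [-3.9, 0.3, 4.1]
finger_gap: 21.6
finger_force: 40.0
```

arm_command:
  targets:
    - {"hand": -1, "x": 0.005, "y": 0, "z": 0, "yaw": 0}
    - {"hand": -1, "x": 0.005, "y": 0, "z": 0, "yaw": 0}
    - {"hand": -1, "x": 0.005, "y": 0, "z": 0, "yaw": 0}
    - {"hand": -1, "x": 0.005, "y": 0, "z": 0, "yaw": 0}
    - {"hand": -1, "x": 0.002, "y": 0, "z": 0, "yaw": 0}
    - {"hand": -1, "x": 0.002, "y": 0, "z": 0, "yaw": 0}

```text
clock: 11.2
eef_pos: [454.6, 154.3, 29.3]
eef_rot: [-3.142, 0.0, -0.296]
wrist_force: [-4.3, 1.0, 6.1]
finger_gap: 21.9
finger_force: 40.0
```

```bash
cat >> h.py <<'E'
def st():
    s=manip.read_state();c,n=np.cos(p[2]),np.sin(p[2]);d=s["eef_pos"]-np.array([p[0],p[1],0]);F=s["wrist_force"]
    print("t",round(s["clock"],2),"tip x",round(c*d[0]+n*d[1]+160,1),"y",round(-n*d[0]+c*d[1],1),"z",round(d[2],2),"Fx",round(c*F[0]+n*F[1],2),"Fy",round(-n*F[0]+c*F[1],2),"Fz",round(F[2],2),"rot",np.round(s["eef_rot"],3),"M",np.round(s["moment"],2))
E
python3 -c "from h import *;st()"
```

```text
t 11.2 tip x -25.3 y -0.1 z 29.35 Fx -4.42 Fy -0.27 Fz 6.1 rot [-3.142  0.    -0.296] M [ 0.07  0.19 -0.05]
```

Bed pressure is a bit high (drag 4.4 N). I'll lighten it.

arm_command:
  targets:
    - {"hand": -1, "x": 0.001, "y": 0, "z": -0.0004, "yaw": 0}
    - {"hand": -1, "x": 0.002, "y": 0, "z": 0, "yaw": 0}
    - {"hand": -1, "x": 0.002, "y": 0, "z": 0, "yaw": 0}
    - {"hand": -1, "x": 0.002, "y": 0, "z": 0, "yaw": 0}

```text
clock: 11.6
eef_pos: [461.2, 152.2, 29.6]
eef_rot: [3.141, 0.0, -0.296]
wrist_force: [-1.6, 0.6, 1.2]
finger_gap: 21.7
finger_force: 40.0
```

```bash
python3 -c "from h import *;st()"
```

```text
t 11.6 tip x -18.5 y -0.1 z 29.57 Fx -1.75 Fy 0.12 Fz 1.2 rot [ 3.141  0.    -0.296] M [ 0.07  0.04 -0.03]
```

arm_command:
  targets:
    - {"hand": -1, "x": 0.002, "y": 0, "z": -0.0001, "yaw": 0}
    - {"hand": -1, "x": 0.002, "y": 0, "z": 0, "yaw": 0}
    - {"hand": -1, "x": 0.002, "y": 0, "z": 0, "yaw": 0}
    - {"hand": -1, "x": 0.002, "y": 0, "z": 0, "yaw": 0}
    - {"hand": -1, "x": 0.002, "y": 0, "z": 0, "yaw": 0}
    - {"hand": -1, "x": 0.002, "y": 0, "z": 0, "yaw": 0}
    - {"hand": -1, "x": 0.002, "y": 0, "z": 0, "yaw": 0}
    - {"hand": -1, "x": 0.002, "y": 0, "z": 0, "yaw": 0}

```text
clock: 12.4
eef_pos: [476.5, 147.6, 29.8]
eef_rot: [3.142, 0.0, -0.296]
wrist_force: [-0.2, 1.6, -1.5]
finger_gap: 21.9
finger_force: 40.0
```

```bash
python3 -c "from h import *;st()"
```

```text
t 12.4 tip x -2.5 y -0.1 z 29.75 Fx -0.71 Fy 1.48 Fz -1.55 rot [ 3.142  0.    -0.296] M [ 0.1   0.08 -0.03]
```

arm_command:
  targets:
    - {"hand": -1, "x": 0.002, "y": 0, "z": 0, "yaw": 0}
    - {"hand": -1, "x": 0.002, "y": 0, "z": 0, "yaw": 0}

```text
clock: 12.6
eef_pos: [480.3, 146.5, 29.8]
eef_rot: [-3.142, -0.0, -0.296]
wrist_force: [-0.2, 0.2, -0.7]
finger_gap: 22.1
finger_force: 40.0
```

```bash
python3 -c "from h import *;st()"
```

```text
t 12.6 tip x 1.5 y -0.1 z 29.78 Fx -0.28 Fy 0.17 Fz -0.68 rot [-3.142 -0.    -0.296] M [ 0.14  0.02 -0.02]
```

arm_command:
  targets:
    - {"hand": -1, "x": 0.002, "y": 0, "z": 0, "yaw": 0}
    - {"hand": -1, "x": 0.002, "y": 0, "z": 0, "yaw": 0}

```text
clock: 12.8
eef_pos: [484.1, 145.3, 29.8]
eef_rot: [3.142, 0.0, -0.296]
wrist_force: [-0.3, 0.1, -0.4]
finger_gap: 21.7
finger_force: 40.0
```

```bash
python3 -c "from h import *;st()"
```

```text
t 12.8 tip x 5.5 y -0.1 z 29.75 Fx -0.34 Fy 0.0 Fz -0.39 rot [ 3.142  0.    -0.296] M [0.01 0.06 0.02]
```

arm_command:
  targets:
    - {"hand": -1, "x": 0.002, "y": 0, "z": 0, "yaw": 0}
    - {"hand": -1, "x": 0.002, "y": 0, "z": 0, "yaw": 0}
    - {"hand": -1, "x": 0.002, "y": 0, "z": 0, "yaw": 0}

```text
clock: 13.1
eef_pos: [489.8, 143.5, 29.8]
eef_rot: [3.142, 0.0, -0.296]
wrist_force: [-0.1, 0.2, -2.3]
finger_gap: 21.8
finger_force: 40.0
```

arm_command:
  targets:
    - {"hand": -1, "x": 0.002, "y": 0, "z": 0, "yaw": 0}
    - {"hand": -1, "x": 0.002, "y": 0, "z": 0, "yaw": 0}

```text
clock: 13.3
eef_pos: [493.4, 142.4, 29.7]
eef_rot: [3.141, 0.001, -0.296]
wrist_force: [-3.8, 1.6, 0.7]
finger_gap: 21.8
finger_force: 40.0
```

arm_command:
  targets:
    - {"hand": -1, "x": 0.002, "y": 0, "z": 0, "yaw": 0}
    - {"hand": -1, "x": 0.002, "y": 0, "z": 0, "yaw": 0}

```text
clock: 13.5
eef_pos: [497.2, 141.3, 29.7]
eef_rot: [3.141, 0.001, -0.296]
wrist_force: [-4.3, 1.6, 0.6]
finger_gap: 21.9
finger_force: 40.0
```

```bash
python3 -c "from h import *;st()"
```

```text
t 13.5 tip x 19.1 y -0.1 z 29.67 Fx -4.58 Fy 0.25 Fz 0.62 rot [ 3.141e+00  1.000e-03 -2.960e-01] M [0.29 0.8  0.02]
```

The shoe is engaged from tip x of about 14. I'll advance slowly towards about 6.5 N of drag.

arm_command:
  targets:
    - {"hand": -1, "x": 0.001, "y": 0, "z": 0, "yaw": 0}
    - {"hand": -1, "x": 0.001, "y": 0, "z": 0, "yaw": 0}
    - {"hand": -1, "x": 0.001, "y": 0, "z": 0, "yaw": 0}

```text
clock: 13.8
eef_pos: [499.9, 140.4, 29.7]
eef_rot: [3.141, 0.001, -0.296]
wrist_force: [-6.2, 1.2, 1.2]
finger_gap: 21.6
finger_force: 40.0
```

```bash
python3 -c "from h import *;st()"
```

```text
t 13.8 tip x 22.0 y -0.1 z 29.68 Fx -6.26 Fy -0.67 Fz 1.22 rot [ 3.141e+00  1.000e-03 -2.960e-01] M [ 0.36  0.92 -0.02]
```

arm_command:
  targets:
    - {"hand": -1, "x": 0.001, "y": 0, "z": 0, "yaw": 0}

```text
clock: 13.9
eef_pos: [500.8, 140.1, 29.7]
eef_rot: [3.141, 0.001, -0.296]
wrist_force: [-6.4, 1.9, 1.2]
finger_gap: 22.0
finger_force: 40.0
```

```bash
python3 -c "from h import *;st()"
```

```text
t 13.9 tip x 23.0 y -0.1 z 29.66 Fx -6.69 Fy -0.01 Fz 1.23 rot [ 3.141e+00  1.000e-03 -2.960e-01] M [0.38 0.96 0.  ]
```

arm_command:
  targets:
    - {"hand": -1, "x": 0.001, "y": 0, "z": -0.0001, "yaw": 0}
    - {"hand": -1, "x": 0.001, "y": 0, "z": 0, "yaw": 0}

```text
clock: 14.1
eef_pos: [502.6, 139.5, 29.7]
eef_rot: [3.141, 0.001, -0.296]
wrist_force: [-7.1, 2.3, -0.2]
finger_gap: 22.0
finger_force: 40.0
```

```bash
python3 -c "from h import *;st()"
```

```text
t 14.1 tip x 24.9 y -0.2 z 29.67 Fx -7.49 Fy 0.14 Fz -0.22 rot [ 3.141e+00  1.000e-03 -2.960e-01] M [0.35 1.01 0.07]
```

arm_command:
  targets:
    - {"hand": -1, "x": 0, "y": 0, "z": 0, "yaw": 0}
    - {"hand": -1, "x": 0, "y": 0, "z": 0, "yaw": 0}
    - {"hand": -1, "x": 0, "y": 0, "z": 0, "yaw": 0}
    - {"hand": -1, "x": 0, "y": 0, "z": 0, "yaw": 0}
    - {"hand": -1, "x": 0, "y": 0, "z": 0, "yaw": 0}

```text
clock: 14.6
eef_pos: [502.8, 139.5, 29.7]
eef_rot: [3.141, 0.001, -0.296]
wrist_force: [-5.2, 1.7, -0.6]
finger_gap: 21.8
finger_force: 40.0
```

```bash
python3 - <<'E'
from h import *
st()
t=camera("top");s=camera("side")
r=lambda im,x,y,w,h,k:cv2.resize(im[y:y+h,x:x+w,::-1],None,fx=k,fy=k,interpolation=cv2.INTER_CUBIC)
cv2.imwrite("pics/v4.png",np.hstack([r(t,200,170,100,150,4),r(s,210,190,100,150,4)]))
st()
E
```

```text
t 14.6 tip x 25.0 y -0.2 z 29.66 Fx -5.44 Fy 0.13 Fz -0.58 rot [ 3.141e+00  1.000e-03 -2.960e-01] M [ 0.37  0.81 -0.  ]
t 14.7 tip x 25.0 y -0.2 z 29.67 Fx -5.01 Fy 0.5 Fz -1.0 rot [ 3.141e+00  1.000e-03 -2.960e-01] M [ 0.31  0.76 -0.06]
```

View pics/v4.png

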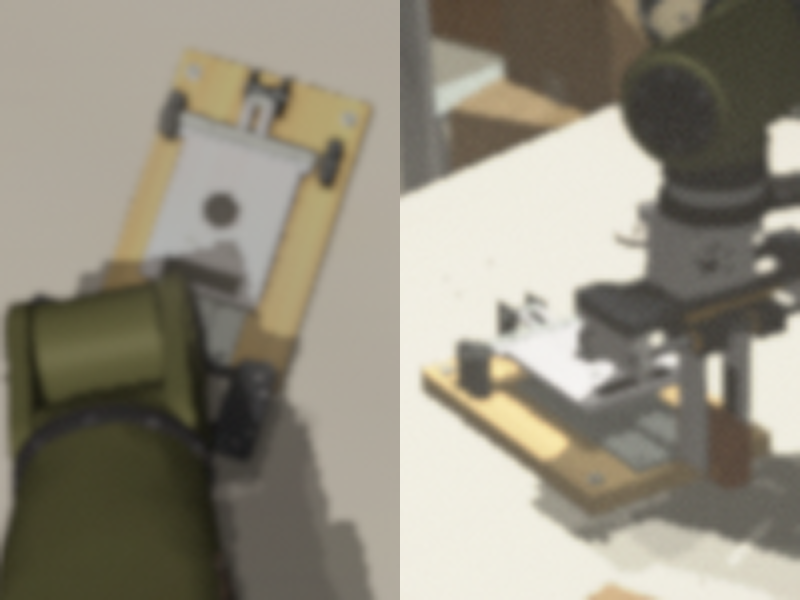

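The blade (crop-right, about (640,440)) lies flat under the shut flap. The drag was about 7 N above free sliding, and the bed load is light. Handing in.

```bash
python3 -c "
from cell import manip
print(manip.sign_off())"
```

```text
the job is handed in; nothing more can be done
None
```

I pressed the flap until it snapped shut, then slid the feeler flat under the shoe to about 7 N of drag above free sliding (snug is 4–9 N); it is still held by its handle at that depth, and the job was handed in at about 14.7 s.

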